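# Lock a work stop into the grinder's T-slot

### The arm

A 6-joint arm with a two-finger parallel gripper is mounted at the origin on the work surface. World frame = base frame: x ahead of the robot, y to its left, z up, the work surface at z = 0. Lengths are in mm, angles in rad, forces in N, time in s.
With the tool pointing down it reaches from about 275 to 1000 mm from the base axis. Payload 8.4 kg.
Tool frame: the origin (TCP) lies on the centre line of the jaws, within the pads' length; the fingertips stand 17 mm ahead of it and the grasp point (between the pads) lies 2 mm behind it (r.tcp_to_tips is the z of the fingertips in the tool frame, in mm); z points along the fingers, y is the direction in which the jaws open and shut (so a half turn about z gives the same grasp; the last joint's range is limited). The gripper opens to 85 mm and grips with 20 to 120 N. Pads are 22 mm wide; open, the fingers measure 114 mm over their backs; the gripper's body (76 mm by 85 mm) begins 54 mm behind the grasp point. The pads swing forward as they close: fully open they stand 13 mm farther back than shut.
Start: joints at [-1.164, 0.353, 1.633, -0, 1.155, -0.002], TCP at [248.442, -573.502, 248.281] pointing down, gripper open.
Joint ranges: [-2.63, 2.63], [-0.92, 2.1], [0.06, 2.66], [-1.3, 4.44], [0, 2.69], [-3.02, 3.02]. Speed limits (rad/s): [2.22, 2.22, 2.79, 3.14, 3.14, 3.14].

### API

Orientations are given as [roll, pitch, yaw] about the fixed x, y, z axes, in that order (R = Rz(yaw) Ry(pitch) Rx(roll)).
In Python, from rig import r, cams, job gives the robot as it stands.
- The arm moves only by the tool drive_tool, never from a script. Its argument "deltas" is a list of rows, each a list of 4 numbers: the shift along the tool's x, y, z in cm, then the turn about the tool's z in rad. In form: [[x, y, z, roll], ...]. A call has 1 to 12 rows; each row shifts and turns the commanded pose from where the row before left it, along the tool's axes as they then stand; what a row does not reach is not made up. A row lasts 1/12 s, in which the tool goes at most 41.7 mm and 7.16 degrees, less where a joint would pass 70% of its speed; a pose out of reach is approached as far as the arm can. A call with a gripper value outside its range is refused whole. "jaw" is the closure, from 0 (fully open) to 1 (shut), set as the call begins (left out, the last holds). The fingers move at their own pace and stop on an object; "force" is the grip in N (left out, the last holds). Time passes only in rows, so rows that do not move let the fingers close. It gives the time, the measured TCP pose, the force and the opening at its end, in the units of the state.
- r.sense(): the state, without advancing time (a new reading comes with each control period).
- cams.grab_frame(name): name is "side" or "top" or "wrist"; returns (picture, depth): 384x512x3 uint8, red, green, blue; 384x512 float32, mm along the optical axis (not along the pixel's ray), 0 where there is no reading.
- cams.camera_params(name): a dict with "fx", "fy", "cx", "cy" (pixels), "k1" (the pictures are not rectified: a ray, as slopes to the right and down, at radius r is drawn at 1 + k1 r^2 times it, then the intrinsics apply), "R" (3x3) and "t" (3): a world point X has camera coordinates R X + t. Camera axes: x right, y down, z forward; pixel columns grow to the right and rows downward; lengths in mm; the calibration is good to about 2 mm. A picture is of the moment at which its call begins: read the wrist's pose just before it. camera_params takes no time and is no camera call; for the wrist camera it gives the pose at the moment of the call.
- job.sign_off(): hands the job in, once; it reports no verdict.
The state is a dict: "clock": time; "qpos": joint angles; "qvel": joint speeds; "joint_efforts": joint torques, N m; "eef_pos": TCP position; "tcp_rot": TCP orientation; "contact_force": force on the tool from outside, world axes, zero at the start; "wrist_torque": the same for the moment, N m; "opening": opening from 0.0 (shut) to 1.0 (fully open).
Only numpy, scipy, OpenCV 4.12 (cv2) and the standard library are available. Lean on these libraries where they do the work, as an engineer would, in place of code of your own. Each camera call takes 0.05 s, during which the arm holds its last target. There are 200 camera calls.

### The job

Take the work stop with the flat bar grip and the hammer-shaped head out of the wooden rack, drop its head into the T-slot of the steel work-rest table and slide it gently along until its collar bears lightly on the end of the spring-backed steel blank, pushing it back a few millimetres. Then press it down against the spring in the slot, twist it a quarter turn clockwise (seen from above) so that the head catches under the slot's lips, and let go, leaving it upright, locked and still holding the blank lightly against its spring. Be gentle with blank and table, and leave the other stop and the rest of the bench as they are.

Things in the scene. Friction and masses are not known exactly. Their poses are not given: they have to be found in the camera images.
- stop_center (a point): Centre (half-way up, on the axis) of the loose steel work stop, 89 mm tall, 0.25 kg, z up. Grip: flat bar 16 mm thick (x), 44 mm long (y), from 3.5 mm below this point to its top, 44.5 mm above. Under it a round collar 44 mm in diameter, 18 mm high. It stands in one of the rack's pockets, collar on the rack's top; lift it straight up 25 mm or more to clear.
- stop_foot (a point): Middle of the underside of the stop's hammer head, 44.5 mm below its centre, same axes. Head 8 mm high, 40 mm long (y, in line with the bar), 18 mm wide (x), two diagonal corners cut away so that under the lips it turns a quarter only clockwise. Above it a neck 17 mm in diameter; the collar's underside is 23 mm above this point.
- pin_center (a point): Centre of the other steel stop, in the other pocket: same height and collar, but a plain round 18 mm foot and a round 24 mm knob for a grip. Not wanted: leave it there. Point 44.5 mm above its foot.
- rack: Fixed wooden rack block, 70 (x) by 160 (y) by 30 mm high, with pockets 23 by 45 mm (long in y) centred at y = -45 and +45 mm. Origin at the centre of its underside.
- slot (a point): Middle of the T-slot's mouth, on the top surface of the fixed steel work-rest table (120 (x) by 280 (y) by 44 mm high); the slot runs the table's whole length along y, z up. Mouth 20 mm wide, its edges chamfered 3 mm; lips 10 mm thick; cavity under them 41.2 mm wide. Keep the stop's load on the table's steel under 45 N, and the robot's under 15 N.
- spring (a point): Upper face, as it rests, of the sprung strip in the slot, 12 mm below the table's top. It yields downwards: 6 N to start, 1.2 N more per mm. With the head resting on it the stop cannot turn. Pressed 6 mm (13 N, stop's weight included) the head clears the lips; at 11 mm (19 N) the collar meets the table. So turn it while pressed 7 to 10 mm; rubbing on the blank adds a few N.
- rest: The table, origin at the centre of its underside. A few degrees past the quarter turn the head meets the cavity's walls. Let go, the spring lifts the locked head against the lips: the stop's centre is then 26.5 mm above the table's top (32.5 mm when it rests on the spring, not locked).
- holder: Low holder block, 80 (x) by 70 (y) by 22 mm high, bolted on the table over the slot's +y end; origin under its centre, on the table's top, axes as the table's. The steel blank, a flat bar 40 mm wide with its edges 5 and 15 mm above the table's top, pokes out of its -y face by 10 to 60 mm: how far is set by hand and not measured. Bolt heads rise 30 mm above the table.
- holder_face (a point): Middle of the holder's -y face at the table's top, 35 mm from its origin; the blank comes out here over the slot and the stop comes from -y. The blank is backed by a spring: 2 N to start, 1.5 N more per mm, 15 mm of travel. Slide the collar against it slowly (up to 25 mm/s) until it pushes back with 5 to 8 N; once locked it must still press with 2 to 12 N; never over 15 N.
- wheel: Loose spare grinding wheel lying flat, 120 mm in diameter, 16 mm thick, origin under its centre. Leave it.
- can: Loose closed tin, 60 mm in diameter, 90 mm high, origin under its centre. Leave it.
- offcut: Loose steel offcut, 60 by 35 by 20 mm, origin under its centre. Leave it.
- file: Loose file with wooden handle lying flat, about 260 mm long, along its x. Leave it.
Mind the look-alikes: they are no part of the job. Leave any red look-alike of the part that bears stop_center alone.

How it is judged (in metres and radians):
On the way, in this order (a step that is already met when the one before it is completed fails the run):
1. the stop's head is in the slot's mouth, along the slot, upright (x of stop_center in the frame of slot between -0.0025 and 0.0025 m and y of stop_center in the frame of slot between -0.135 and 0.135 m and z of stop_center in the frame of slot below 0.0365 m and angle between the y axis of stop_center and the y axis of slot, either way round below 0.2 rad and angle between stop_center's own z axis and vertical below 0.1 rad), for 0.1 s.
2. the collar bears on the blank (4 N or more) with the head still along the slot (contact force between stop and holder above 4 N and angle between the y axis of stop_center and the y axis of slot, either way round below 0.2 rad and x of stop_center in the frame of slot between -0.0025 and 0.0025 m and y of stop_center in the frame of slot between -0.135 and 0.135 m), for 0.15 s.
3. the stop is turned across the slot with its head below the lips (x of stop_center in the frame of slot between -0.0025 and 0.0025 m and y of stop_center in the frame of slot between -0.135 and 0.135 m and z of stop_center in the frame of slot below 0.029 m and angle between the y axis of stop_center and the x axis of slot, either way round below 0.26 rad), for 0.1 s.
At the end, for the whole second after the job is handed in: the stop stands upright (within 0.1 rad) in the slot, released and at rest, its head across the slot (within 15 degrees) and lifted against the lips (centre 23.5 to 29 mm above the table's top, within 2.5 mm of the slot's middle line), its collar pressing on the sprung blank with 2 to 12 N (all of step 3 and z of stop_center in the frame of slot above 0.0235 m and angle between stop_center's own z axis and vertical below 0.1 rad and contact force between stop and holder between 2 and 12 N and linear speed of stop below 0.01 m/s and contact force between stop and the fingers below 0.1 N); the robot touches nothing.
It fails at once if the stop is pushed against the blank with more than 15 N (contact force between stop and holder above 15 N).
It fails at once if the stop loads the table with more than 45 N (contact force between stop and rest above 45 N).
It fails at once if the robot pushes the holder, blank or table with more than 15 N (contact force between any of the arm, the fingers and holder above 15 N or contact force between any of the arm, the fingers and rest above 15 N).
It fails at once if the other stop or a bystander is moved by more than 20 mm (distance of any of pin_center, wheel, can, offcut, file from where it was at the start of the episode above 0.02 m).
It also fails if it takes over 72 s, if anything falls off the work surface, if the arm or the gripper's body presses on something with over 40 N, if the wrist force passes 120 N, or if a joint passes its speed limit or range.

## Working session

There is one attempt and no reset: what is moved stays moved. The work goes in short steps, Python scripts to look and compute and a tool call to move; the robot and the scene stay as the last step left them, time stands still between calls to the robot, and variables do not carry over. Pictures are saved under pics/ and viewed, about 8 in all and at most 12, crops included, and the job is handed in when it is done.

Besides the shell and the picture viewer there is one more tool, called after "Call:" by a JSON object that holds its "fn" and its "kwargs". drive_tool: Moves the arm, as the interface text tells. Its arguments: {"type":"object","properties":{"deltas":{"type":"array"},"jaw":{"type":"number"},"force":{"type":"number"}},"required":["deltas"]}

```bash
mkdir -p pics
cat > h.py <<'E'
import numpy as np, cv2
from rig import r, cams, job
def grab(n):
    p=cams.camera_params(n); im,d=cams.grab_frame(n); return im,d,p
def ray(p,u,v):
    xd=(u-p['cx'])/p['fx']; yd=(v-p['cy'])/p['fy']; x,y=xd,yd
    for _ in range(20):
        k=1+p['k1']*(x*x+y*y); x,y=xd/k,yd/k
    R=np.array(p['R']); return -R.T@np.array(p['t']), R.T@np.array([x,y,1.0])
def plane(p,u,v,z):
    o,d=ray(p,u,v); return o+d*(z-o[2])/d[2]
def pt(p,u,v,dep):
    o,d=ray(p,u,v); return o+d*dep
def proj(p,X):
    c=np.array(p['R'])@np.array(X)+np.array(p['t']); x,y=c[:2]/c[2]; k=1+p['k1']*(x*x+y*y)
    return p['fx']*x*k+p['cx'],p['fy']*y*k+p['cy']
def save(n,im): cv2.imwrite('pics/'+n,im[:,:,::-1])
E
python3 - <<'E'
from h import *
import pickle
D={}
for n in('top','side','wrist'):
    D[n]=grab(n); im,d,p=D[n]; o,_=ray(p,0,0); print(n,o.round(),(d>0).mean(),p['fx'])
pickle.dump(D,open('d0.pkl','wb'))
save('a.png',np.vstack([cv2.resize(D['top'][0],(800,600))]))
save('b.png',cv2.resize(D['side'][0],(800,600)))
print(r.sense())
E
```

```text
top [ 523.   68. 1099.] 0.9959818522135416 370.505295066507
side [ 301. 1023.  810.] 0.9958699544270834 449.8095566200141
wrist [ 314. -546.  375.] 0.9960886637369791 311.7223420244642
{'clock': 0.15, 'qpos': array([-1.16441148e+00,  3.53488744e-01,  1.63393854e+00, -1.23969298e-05,
        1.15522602e+00, -2.36456866e-03]), 'qvel': array([-0.00104546, -0.00292975, -0.0027857 , -0.00049016,  0.0009919 ,
       -0.00089086]), 'joint_efforts': array([-3.23445215e-05, -6.05635715e+01, -3.42340744e+01, -2.82220242e-05,
        6.08745933e-03,  5.68403564e-06]), 'eef_pos': array([ 248.29619047, -573.19165971,  247.74493572]), 'tcp_rot': array([-3.14053198e+00,  8.82845667e-06,  4.08754426e-01]), 'contact_force': array([-0.17969407, -0.15097839, -1.48723703]), 'wrist_torque': array([-0.00214502,  0.01115717,  0.03635577]), 'opening': 0.9983880349275425}
```

View pics/a.png

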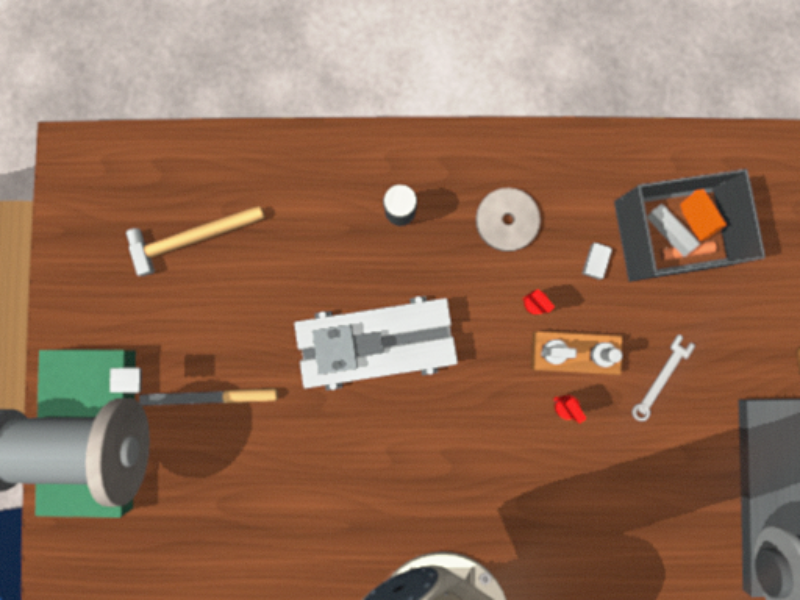

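View pics/b.png

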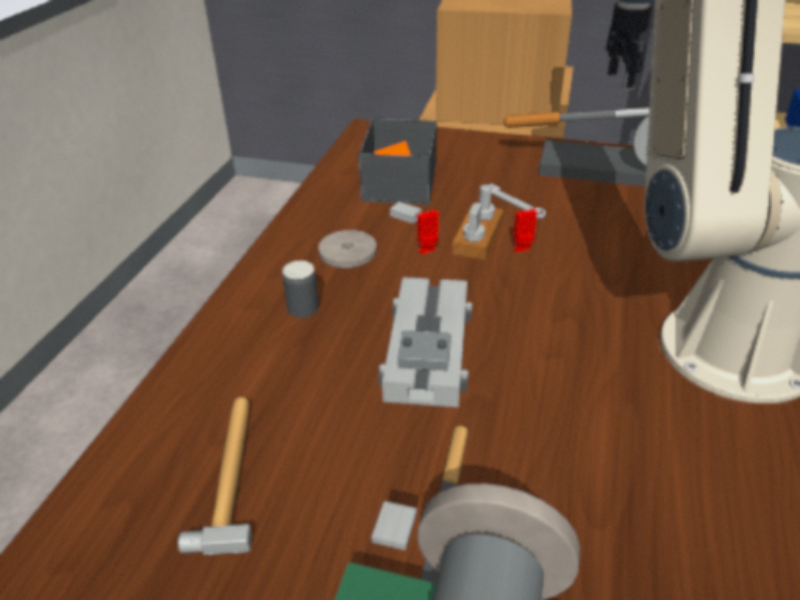

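Top view (800x600): the rack is at (578,352), with one stop at (557,352) and another at (605,354). Red look-alikes are at (538,301) and (570,408). The table is at (377,342), its holder at (335,348) on the left (+y), and the blank points right to about (393,341). Next is an enlarged crop of the rack, plus coarse measurements.

Run:
```python
from h import *
import pickle
D=pickle.load(open('d0.pkl','rb'))
im,d,p=D['top']; s=D['side'][0]
c1=cv2.resize(im[205:245,335:405],(560,320),interpolation=cv2.INTER_CUBIC)
c2=cv2.resize(s[110:170,260:350],(480,320),interpolation=cv2.INTER_CUBIC)[:,:240]
save('c.png',np.hstack([c1,c2]))
hsv=cv2.cvtColor(im,cv2.COLOR_RGB2HSV)
for (u,v) in [(557,352),(605,354),(545,352),(577,352)]:
    U,V=int(u*.64),int(v*.64); print('d',u,v,pt(p,U,V,d[V,U]).round(1),hsv[V,U])
# heights map
vv,uu=np.mgrid[0:384,0:512]
P=np.array([[pt(p,u,v,d[v,u]) for u in range(180,410)] for v in range(180,260)])
print('rack px', )
def rect(mask,z,off=(180,180)):
    cs,_=cv2.findContours(mask.astype(np.uint8),cv2.RETR_EXTERNAL,cv2.CHAIN_APPROX_NONE)
    c=max(cs,key=cv2.contourArea)[:,0,:]+np.array(off)
    w=np.array([plane(p,u,v,z)[:2] for u,v in c],np.float32)
    return cv2.minAreaRect(w)
Z=P[:,:,2]
m=(Z>25)&(Z<36); m[:,:150]=0; m2=(Z>20); m2[:,:150]=0
print('rack',rect(cv2.morphologyEx(m2.astype(np.uint8),cv2.MORPH_OPEN,np.ones((3,3))),30))
m=(Z>38); m[:,120:]=0
print('table',rect(cv2.morphologyEx(m.astype(np.uint8),cv2.MORPH_OPEN,np.ones((5,5))),44))
for lo,hi in((48,56),(57,63),(63,70),(70,80)):
    k=(Z>lo)&(Z<hi); k[:,120:]=0; print(lo,hi,k.sum(),P[k].mean(0).round(1) if k.any() else'', P[k].min(0).round(),P[k].max(0).round())
for lo,hi in((105,130),(75,105),(40,75)):
    k=(Z>lo)&(Z<hi); k[:,:155]=0; q=P[k]; 
    for sel in (q[q[:,1]>q[:,1].mean()],q[q[:,1]<=q[:,1].mean()]): print(lo,len(sel),sel.mean(0).round(1),np.ptp(sel,axis=0).round())
```

```text
d 557 352 [ 495.2 -195.2   99.8] [ 40   3 230]
d 605 354 [ 491.3 -286.9   78.9] [  0   0 125]
d 545 352 [ 493.8 -187.4   42.3] [ 90   9 149]
d 577 352 [ 493.2 -250.    34.8] [ 12 111 172]
rack px
rack ((491.0368347167969, -253.01055908203125), (162.14910888671875, 70.58104705810547), 86.32476043701172)
table ((511.92724609375, 120.38530731201172), (120.32564544677734, 280.5584716796875), 8.76626205444336)
48 56 214 [511.2 113.5  49. ] [442. -24.  48.] [583. 265.  56.]
57 63 237 [509.8 134.3  60.2] [466. 105.  57.] [538. 219.  63.]
63 70 645 [501.1 189.9  66.9] [457. 108.  63.] [543. 231.  70.]
70 80 94 [500.8 192.8  73.4] [461. 157.  70.] [543. 227.  78.]<stdin>:29: RuntimeWarning: Mean of empty slice.
  ret = ret.dtype.type(ret / rcount)
  ret = um.true_divide(
Traceback (most recent call last):
ValueError: zero-size array to reduction operation maximum which has no identity
```

View pics/c.png

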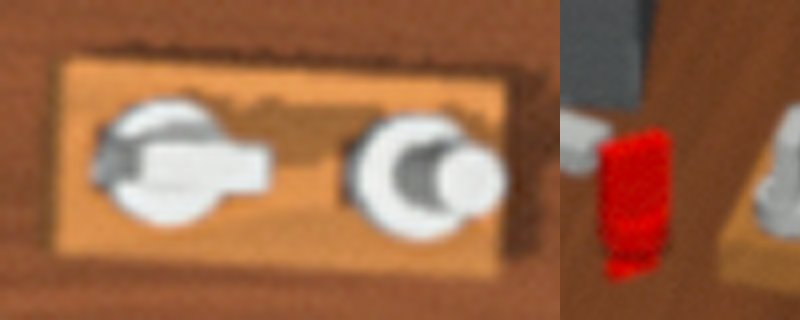

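The crop shows the left stop at (557,352) has the flat bar grip over a collar, lying along the rack, so it is the wanted one. The right stop at (605,354) has a round knob, so it is the pin. The red ones are decoys. The rack fits 162x71 mm and the table 120x281 mm, which agrees with the sizes given. I'll move the wrist camera over the stop.

Call:
{"fn": "drive_tool", "kwargs": {"deltas": [[2.886,-1.42,0.4,0],[2.886,-1.42,0.4,0],[2.886,-1.42,0.4,0],[2.886,-1.42,0.4,0],[2.886,-1.42,0.4,0],[2.886,-1.42,0.4,0],[2.886,-1.42,0.4,0],[2.886,-1.42,0.4,0],[2.886,-1.42,0.4,0],[2.886,-1.42,0.4,0],[2.886,-1.42,0.4,0],[2.886,-1.42,0.4,0]], "jaw": 0}}

```text
clock: 1.15
eef_pos: [499.2, -278.0, 200.0]
tcp_rot: [-3.141, 0.0, 0.409]
contact_force: [0.0, -0.8, 0.2]
opening: 1.004
```

Call:
{"fn": "drive_tool", "kwargs": {"deltas": [[0,0,0,-0.1098],[0,0,0,-0.1098],[0,0,0,-0.1098],[0,0,0,-0.1098],[0,0,0,-0.1098],[0,0,0,-0.1098],[0,0,0,-0.1098],[0,0,0,-0.1098],[0,0,0,-0.1098],[0,0,0,-0.1098],[0,0,0,0],[0,0,0,0]]}}

```text
clock: 2.15
eef_pos: [498.4, -279.4, 200.1]
tcp_rot: [-3.141, -0.0, 1.503]
contact_force: [0.6, 0.0, 0.4]
opening: 1.002
```

```bash
cat > w.py <<'E'
from h import *
import pickle,sys
s=r.sense(); im,d,p=grab('wrist'); pickle.dump((s,im,d,p),open(sys.argv[1]+'.pkl','wb'))
save(sys.argv[1]+'.png',cv2.resize(im,(800,600)))
print(s['eef_pos'].round(1),s['tcp_rot'].round(4),s['clock'],'cam',ray(p,0,0)[0].round(1)); print(np.array(p['R']).round(3))
E
python3 w.py w1
```

```text
[ 498.4 -279.4  200.1] [-3.1413e+00 -2.0000e-04  1.5034e+00] 2.15 cam [ 503.4 -209.   327.2]
[[ 0.998 -0.068 -0.001]
 [-0.065 -0.958  0.28 ]
 [-0.02  -0.279 -0.96 ]]
```

View pics/w1.png

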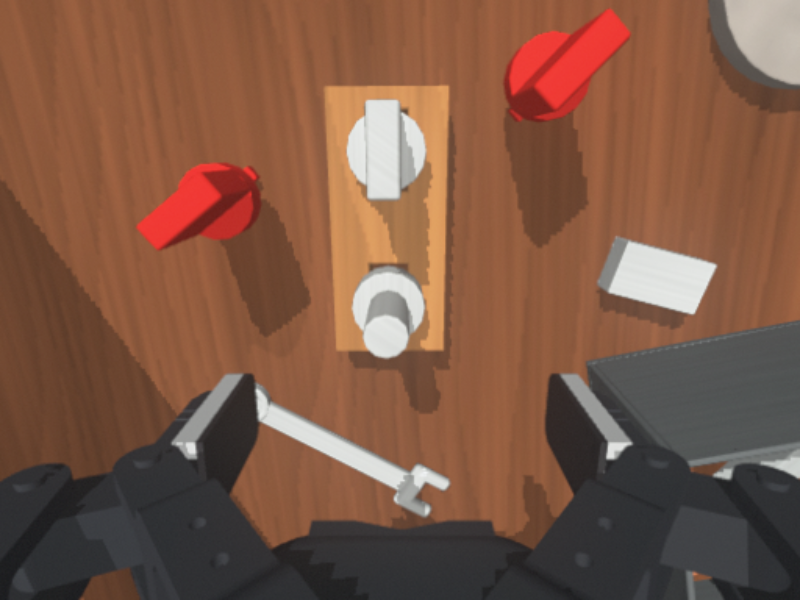

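Wrist view: the flat bar's top is at (383,148) and the pin's knob at (386,335). Next I measure the bar top on the plane z=96 and the rack outline at z=30.

Run:
```python
from h import *
import pickle
s,im,d,p=pickle.load(open('w1.pkl','rb'))
H=np.zeros(d.shape)
for v in range(40,240):
    for u in range(190,300):
        if d[v,u]>0: H[v,u]=pt(p,u,v,d[v,u])[2]
def rect(m,z):
    cs,_=cv2.findContours(m.astype(np.uint8),cv2.RETR_EXTERNAL,cv2.CHAIN_APPROX_NONE)
    c=max(cs,key=cv2.contourArea)[:,0,:]; print('px',cv2.minAreaRect(c))
    return cv2.minAreaRect(np.array([plane(p,u,v,z)[:2] for u,v in c],np.float32))
m=H>86; m[160:]=0; print('bar',rect(m,96), np.median(H[m]))
m=H>86; m[:160]=0; print('knob',rect(m,96), np.median(H[m]))
m=H>20; print('rack',rect(m,30))
# collar top z=48: dims
```

```text
px ((244.67819213867188, 95.98385620117188), (64.45792388916016, 22.30320167541504), 88.63607025146484)
bar ((494.7682800292969, -208.9007110595703), (43.50913619995117, 15.947802543640137), 86.25788879394531) 97.38802738433489
px ((246.97061157226562, 213.11766052246094), (29.10427474975586, 31.28709602355957), 14.03624439239502)
knob ((489.52099609375, -297.1330261230469), (26.39259147644043, 23.087942123413086), 71.72173309326172) 97.24107883523257
px ((247.0, 142.0), (174.0, 78.0), 90.0)
rack ((491.58270263671875, -256.6937255859375), (166.27655029296875, 70.31077575683594), 86.3672866821289)
```

Call:
{"fn": "drive_tool", "kwargs": {"deltas": [[1.752,-0.208,0,-0.0022],[1.752,-0.208,0,0],[1.752,-0.208,0,0],[1.752,-0.208,0,0],[0,0,1.6,0],[0,0,1.6,0],[0,0,1.6,0],[0,0,1.6,0],[0,0,1.6,0],[0,0,1.0,0],[0,0,0,0],[0,0,0,0]], "jaw": 0.5}}

```text
clock: 3.2
eef_pos: [494.4, -209.0, 110.1]
tcp_rot: [-3.141, -0.0, 1.508]
contact_force: [-0.1, 0.0, 0.1]
opening: 0.503
```

```bash
python3 w.py w2; python3 -c "
from h import *
import pickle
s,im,d,p=pickle.load(open('w2.pkl','rb')); print(s['opening'],s['eef_pos'])
H=np.zeros(d.shape)
for v in range(384):
    for u in range(150,350):
        if d[v,u]>0: H[v,u]=pt(p,u,v,d[v,u])[2]
m=(H>90)&(H<103); m[290:]=0
cs,_=cv2.findContours(m.astype(np.uint8),cv2.RETR_EXTERNAL,cv2.CHAIN_APPROX_NONE)
for c in cs:
  if cv2.contourArea(c)>100: print(cv2.minAreaRect(c),cv2.minAreaRect(np.array([plane(p,u,v,96)[:2] for u,v in c[:,0]],np.float32)))
"
```

```text
[ 494.4 -209.   110.1] [-3.1407e+00 -3.0000e-04  1.5076e+00] 3.2 cam [ 499.2 -138.5  237.2]
[[ 0.998 -0.064 -0.001]
 [-0.061 -0.958  0.279]
 [-0.019 -0.279 -0.96 ]]
0.5032536446922963 [ 494.37804186 -208.96849195  110.11216668]
((257.0, 240.0), (84.0, 32.0), 90.0) ((494.790283203125, -207.66265869140625), (45.70708465576172, 15.860769271850586), 86.78241729736328)
```

View pics/w2.png

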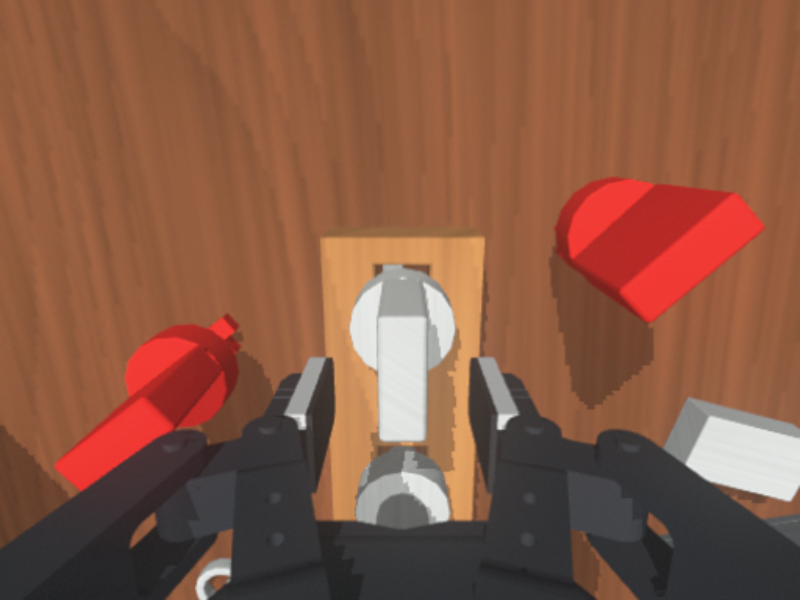

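Wrist view: the bar sits centred between the open pads at (403,380), and the decoys are clear of the fingers. I'll go down and grip.

Call:
{"fn": "drive_tool", "kwargs": {"deltas": [[0.03,0.04,0.9,0],[0,0,0.9,0],[0,0,0.9,0],[0,0,0.86,0],[0,0,0,0],[0,0,0,0]]}}

```text
clock: 3.75
eef_pos: [494.4, -208.5, 73.8]
tcp_rot: [-3.14, -0.001, 1.509]
contact_force: [0.1, 0.3, 0.9]
opening: 0.501
```

Call:
{"fn": "drive_tool", "kwargs": {"deltas": [[0,0,0,0],[0,0,0,0],[0,0,0,0],[0,0,0,0],[0,0,0,0],[0,0,0,0],[0,0,0,0],[0,0,0,0]], "jaw": 1, "force": 60}}

```text
clock: 4.42
eef_pos: [495.3, -208.9, 75.0]
tcp_rot: [3.141, 0.0, 1.509]
contact_force: [-0.8, 0.9, 4.2]
opening: 0.18
```

Call:
{"fn": "drive_tool", "kwargs": {"deltas": [[0,0,-0.8,0],[0,0,-1.3,0],[0,0,-1.6,0],[0,0,-1.6,0],[0,0,-1.6,0],[0,0,-1.6,0],[0,0,0,0],[0,0,0,0]]}}

```text
clock: 5.08
eef_pos: [495.1, -208.8, 160.2]
tcp_rot: [3.14, 0.0, 1.509]
contact_force: [0.1, -0.1, -2.6]
opening: 0.18
```

Call:
{"fn": "drive_tool", "kwargs": {"deltas": [[1.5,0.07,0,0],[2.7,0.11,0,0],[3.2,0.14,0,0],[3.2,0.14,0,0],[3.2,0.14,0,0],[3.2,0.14,0,0],[3.2,0.14,0,0],[3.2,0.14,0,0],[1.8,0.07,0,0],[0.9,0.04,0,0],[0,0,0,0],[0,0,0,0]]}}

```text
clock: 6.08
eef_pos: [521.7, 50.7, 158.8]
tcp_rot: [-3.14, 0.001, 1.51]
contact_force: [0.0, -0.5, -2.1]
opening: 0.179
```

Call:
{"fn": "drive_tool", "kwargs": {"deltas": [[0,0,0,-0.055],[0,0,0,-0.055],[0,0,0,-0.055],[0,0,0,-0.05],[0,0,0,0],[0,0,0,0],[0,0,0,0]]}}

```text
clock: 6.67
eef_pos: [522.2, 50.2, 159.5]
tcp_rot: [-3.141, 0.0, 1.721]
contact_force: [-0.2, -0.4, -1.3]
opening: 0.178
```

```bash
python3 w.py w3
```

```text
[522.2  50.2 159.5] [-3.1412e+00  1.0000e-04  1.7213e+00] 6.6667 cam [511.8 120.1 286.6]
[[ 0.989  0.149 -0.001]
 [ 0.143 -0.949  0.28 ]
 [ 0.041 -0.277 -0.96 ]]
```

View pics/w3.png

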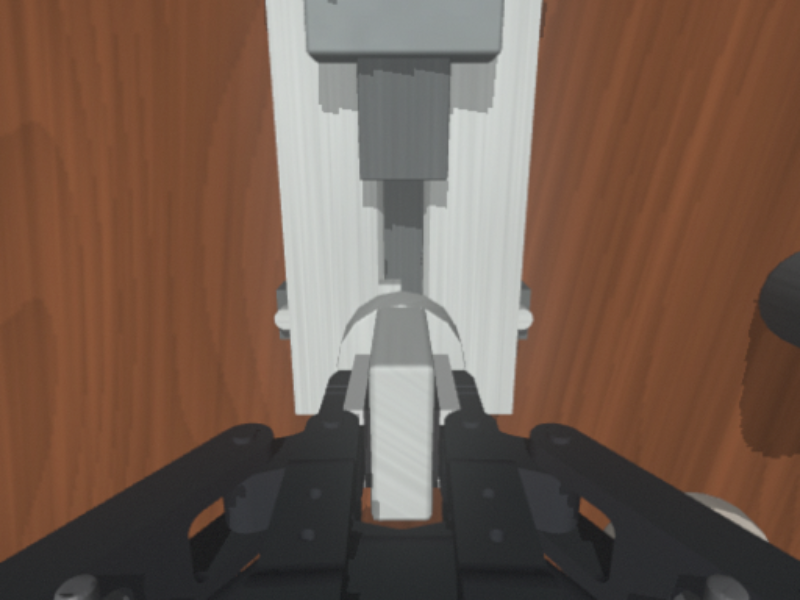

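The slot runs up the picture between about (385,230) and (425,230), the blank's end is at row 178, and the holder's face is at row about 55. The held stop is upright over the slot. Next I fit the table's edges, the blank tip and the bar.

```bash
cat > m.py <<'E'
from h import *
import pickle,sys
s,im,d,p=pickle.load(open(sys.argv[1]+'.pkl','rb'))
g=cv2.cvtColor(im,cv2.COLOR_RGB2HSV)
tab=((g[:,:,1]<60)&(g[:,:,2]>150)).astype(np.uint8)
wood=(g[:,:,1]>90)
rows=list(range(60,165,5))+list(range(225,255,4))
L=[];R=[]
for v in rows:
    w=wood[v]; c=258
    l=np.where(w[:c-45])[0].max(); q=np.where(w[c+45:])[0].min()+c+45
    L.append(plane(p,l+.5,v,44)[:2]); R.append(plane(p,q-.5,v,44)[:2])
L=np.array(L);R=np.array(R)
def fit(A):
    vx,vy,x,y=cv2.fitLine(A.astype(np.float32),cv2.DIST_HUBER,0,.01,.01).ravel()
    if vy<0: vx,vy=-vx,-vy
    return np.array([vx,vy]),np.array([x,y])
a,b=fit(L),fit(R)
for t in(a,b): print('edge yaw',np.degrees(np.arctan2(t[0][1],t[0][0])).round(2),t[1].round(1))
u=(a[0]+b[0])/2; n=np.array([u[1],-u[0]]); mid=((a[1]@n)+(b[1]@n))/2; print('width',(b[1]-a[1])@n,'mid off',mid,'yaw',np.arctan2(u[1],u[0]))
T=s['eef_pos'][:2]; print('TCP minus slot mid in x:',T@n-mid,'TCP along',T@u,'tool yaw',s['tcp_rot'][2])
# inner slot edges by gradient rows 140-175
gr=cv2.cvtColor(im,cv2.COLOR_RGB2GRAY).astype(int)
for v in (122,135,150,165): print(v,gr[v,232:285].tolist())
col=gr[60:140,248:270].mean(1); k=np.abs(np.diff(col)); print('blank rows',[(60+i,int(k[i])) for i in np.argsort(k)[-5:]])
# bar top
Z=s['eef_pos'][2]+21
m=np.zeros(d.shape,np.uint8)
for v in range(200,350):
    for x in range(220,300):
        if d[v,x]>0 and abs(pt(p,x,v,d[v,x])[2]-Z)<5: m[v,x]=1
cs,_=cv2.findContours(m,cv2.RETR_EXTERNAL,cv2.CHAIN_APPROX_NONE); c=max(cs,key=cv2.contourArea)[:,0]
rr=cv2.minAreaRect(np.array([plane(p,x,v,Z)[:2] for x,v in c],np.float32)); print('bar',rr,'rel TCP n,u',(np.array(rr[0])-T)@n,(np.array(rr[0])-T)@u)
E
python3 m.py w3
```

```text
edge yaw 98.64 [458.3  71.6]
edge yaw 98.63 [584.4  53.5]
width 121.92345 mid off 524.80853 yaw 1.7214773
TCP minus slot mid in x: -0.9892723103977232 TCP along -28.77610785649828 tool yaw 1.7213107470109579
122 [159, 148, 150, 151, 148, 144, 145, 147, 146, 131, 124, 123, 118, 100, 91, 88, 89, 88, 89, 90, 90, 90, 88, 90, 90, 88, 89, 89, 90, 89, 90, 89, 90, 89, 90, 88, 88, 88, 92, 118, 129, 133, 133, 144, 151, 150, 150, 151, 152, 151, 151, 152, 150]
135 [201, 201, 198, 204, 201, 197, 195, 199, 197, 173, 158, 140, 123, 107, 93, 89, 90, 91, 91, 91, 90, 89, 90, 91, 91, 89, 90, 89, 91, 91, 89, 91, 89, 92, 89, 89, 88, 90, 93, 121, 132, 167, 173, 195, 205, 204, 204, 206, 203, 204, 202, 205, 207]
150 [199, 199, 197, 200, 200, 196, 193, 198, 195, 178, 159, 158, 153, 126, 115, 113, 113, 113, 114, 116, 115, 114, 114, 115, 115, 114, 113, 113, 115, 114, 113, 114, 113, 116, 115, 112, 112, 112, 103, 161, 170, 173, 173, 201, 205, 204, 204, 206, 203, 200, 201, 203, 205]
165 [197, 198, 197, 200, 199, 196, 192, 196, 197, 185, 160, 157, 155, 140, 113, 112, 114, 114, 115, 115, 115, 114, 114, 116, 115, 114, 115, 114, 115, 113, 115, 114, 114, 115, 115, 115, 112, 97, 114, 163, 171, 173, 179, 203, 204, 204, 204, 205, 200, 199, 199, 202, 206]
blank rows [(np.int64(134), 0), (np.int64(116), 0), (np.int64(115), 3), (np.int64(113), 12), (np.int64(114), 14)]
bar ((523.091552734375, 51.695518493652344), (30.086240768432617, 46.173179626464844), 8.591304779052734) rel TCP n,u 1.1052753042187522 1.3639072419834264
```

Run:
```python
from h import *
import pickle
s,im,d,p=pickle.load(open('w3.pkl','rb'))
gr=cv2.cvtColor(im,cv2.COLOR_RGB2GRAY).astype(float)
y=1.7215;u=np.array([np.cos(y),np.sin(y)]);n=np.array([u[1],-u[0]]);T=s['eef_pos'][:2]
def edge(v,a,b,rise,lev):
    x=np.arange(a,b+1); g=gr[v,a:b+1]
    i=np.where((g[:-1]-lev)*(g[1:]-lev)<=0)[0]; i=i[0] if rise<0 else i[-1]
    return a+i+(g[i]-lev)/(g[i]-g[i+1])
for v in (138,145,150,155,160,165,170):
    l=edge(v,236,246,-1,178); q=edge(v,270,282,1,185); li=edge(v,236,250,-1,133); ri=edge(v,266,274,1,138)
    f=lambda x,z:plane(p,x,v,z)[:2]@n
    print(v,'outer',round(f(l,44),2),round(f(q,44),2),'w',round(f(q,44)-f(l,44),1),'mid',round((f(l,44)+f(q,44))/2,2),'inner41 mid',round((f(li,41)+f(ri,41))/2,2),'w',round(f(ri,41)-f(li,41),1))
print('T.n',T@n)
for v in (250,270,290,310): print(v,gr[v,230:246].astype(int).tolist(),gr[v,268:284].astype(int).tolist())
Z=s['eef_pos'][2]+21
for v,a,b in((231,0,0),(331,0,0)): print(plane(p,257,v,Z)[:2]@u-T@u)
print('col',gr[222:240,257].astype(int).tolist(),gr[322:340,257].astype(int).tolist())
b=plane(p,258,114,59)[:2]; print('blank tip along u',b@u,'TCP along',T@u,'face',plane(p,258,36,66)[:2]@u)
```

```text
138 outer 511.72 537.68 w 26.0 mid 524.7 inner41 mid 524.61 w 20.3
145 outer 511.6 537.65 w 26.1 mid 524.62 inner41 mid 524.6 w 20.5
150 outer 511.54 537.71 w 26.2 mid 524.62 inner41 mid 524.6 w 20.5
155 outer 511.74 537.76 w 26.0 mid 524.75 inner41 mid 524.81 w 20.2
160 outer 511.64 537.67 w 26.0 mid 524.66 inner41 mid 524.7 w 20.0
165 outer 511.57 537.75 w 26.2 mid 524.66 inner41 mid 524.76 w 20.3
170 outer 511.69 537.83 w 26.1 mid 524.76 inner41 mid 524.68 w 20.3
T.n 523.8186060873987
250 [140, 140, 140, 140, 89, 73, 132, 174, 182, 189, 197, 199, 199, 199, 201, 200] [198, 199, 195, 194, 195, 191, 181, 170, 161, 127, 78, 79, 132, 141, 140, 140]
270 [197, 204, 171, 95, 69, 69, 84, 163, 177, 186, 196, 203, 204, 204, 204, 201] [198, 200, 199, 200, 198, 190, 177, 166, 152, 99, 71, 70, 81, 159, 199, 203]
290 [51, 50, 50, 58, 67, 69, 69, 101, 169, 183, 194, 203, 201, 200, 198, 197] [195, 196, 195, 196, 199, 190, 178, 165, 112, 75, 69, 71, 61, 56, 53, 58]
310 [47, 46, 71, 119, 66, 55, 54, 70, 131, 176, 188, 198, 198, 197, 198, 198] [192, 194, 194, 195, 195, 184, 173, 160, 105, 69, 58, 63, 110, 88, 59, 54]
22.853598714904756
-21.23745864231521
col [137, 138, 137, 138, 139, 139, 139, 138, 137, 138, 140, 157, 180, 200, 208, 204, 203, 199] [196, 197, 199, 196, 197, 199, 195, 193, 194, 179, 135, 88, 68, 71, 72, 69, 64, 52]
blank tip along u 29.688946721095828 TCP along -28.788054897751763 face 78.6975520034511
```

The slot's middle is at n=524.7 and the TCP at 523.8. The slot widths measure 26.1 and 20.3 mm, as they should. The blank pokes out about 49 mm, with its tip 58 mm ahead of the stop axis. I'll shift 0.6 mm and lower.

Call:
{"fn": "drive_tool", "kwargs": {"deltas": [[0,0.06,0.6,0],[0,0,1.2,0],[0,0,1.2,0],[0,0,0.9,0],[0,0,0.55,0],[0,0,0,0],[0,0,0,0],[0,0,0,0]]}}

```text
clock: 7.38
eef_pos: [523.3, 51.2, 115.6]
tcp_rot: [3.141, 0.0, 1.724]
contact_force: [0.2, 0.9, -2.4]
opening: 0.181
```

Call:
{"fn": "drive_tool", "kwargs": {"deltas": [[0,0,0.2,0],[0,0,0.2,0],[0,0,0.2,0],[0,0,0.2,0],[0,0,0,0],[0,0,0,0]]}}

```text
clock: 7.88
eef_pos: [522.8, 51.2, 107.0]
tcp_rot: [-3.141, -0.0, 1.724]
contact_force: [-0.9, -0.1, -1.8]
opening: 0.178
```

Call:
{"fn": "drive_tool", "kwargs": {"deltas": [[0,0,0.15,0],[0,0,0.15,0],[0,0,0.15,0],[0,0,0.1,0],[0,0,0,0],[0,0,0,0],[0,0,0,0]]}}

```text
clock: 8.47
eef_pos: [523.0, 51.1, 101.7]
tcp_rot: [3.142, 0.0, 1.724]
contact_force: [-1.1, -0.1, -1.8]
opening: 0.18
```

Call:
{"fn": "drive_tool", "kwargs": {"deltas": [[0.1,0,0,0.0025],[0.16,0,0,0],[0.18,0,0,0],[0.18,0,0,0],[0.18,0,0,0],[0.18,0,0,0],[0.18,0,0,0],[0.18,0,0,0],[0.18,0,0,0],[0.18,0,0,0],[0.18,0,0,0],[0.18,0,0,0]]}}

```text
clock: 9.47
eef_pos: [519.8, 71.7, 101.7]
tcp_rot: [3.142, 0.0, 1.721]
contact_force: [1.1, 0.3, -2.4]
opening: 0.177
```

Call:
{"fn": "drive_tool", "kwargs": {"deltas": [[0.15,0,0,0],[0.15,0,0,0],[0.15,0,0,0],[0.15,0,0,0],[0.15,0,0,0],[0.15,0,0,0],[0.1,0,0,0],[0,0,0,0],[0,0,0,0],[0,0,0,0]]}}

```text
clock: 10.3
eef_pos: [518.4, 81.4, 101.7]
tcp_rot: [-3.142, 0.0, 1.722]
contact_force: [0.5, -0.5, -2.4]
opening: 0.175
```

Call:
{"fn": "drive_tool", "kwargs": {"deltas": [[0.08,0,0,0],[0.08,0,0,0],[0.08,0,0,0],[0.08,0,0,0],[0.08,0,0,0],[0,0,0,0],[0,0,0,0],[0,0,0,0]]}}

```text
clock: 10.97
eef_pos: [517.8, 85.3, 101.7]
tcp_rot: [-3.142, 0.0, 1.721]
contact_force: [-0.1, 0.3, -2.4]
opening: 0.182
```

Call:
{"fn": "drive_tool", "kwargs": {"deltas": [[0.05,0,0,0],[0.05,0,0,0],[0.05,0,0,0],[0.05,0,0,0],[0,0,0,0],[0,0,0,0]]}}

```text
clock: 11.47
eef_pos: [517.5, 87.2, 101.7]
tcp_rot: [3.142, 0.0, 1.722]
contact_force: [0.4, -3.0, -1.3]
opening: 0.181
```

Contact now, at about 3 N. I'll push a little further.

Call:
{"fn": "drive_tool", "kwargs": {"deltas": [[0.05,0,0,0],[0.05,0,0,0],[0.05,0,0,0],[0.05,0,0,0],[0,0,0,0],[0,0,0,0],[0,0,0,0],[0,0,0,0]]}}

```text
clock: 12.13
eef_pos: [517.2, 89.0, 101.7]
tcp_rot: [-3.142, 0.001, 1.722]
contact_force: [2.4, -5.7, -1.8]
opening: 0.174
```

Call:
{"fn": "drive_tool", "kwargs": {"deltas": [[0.02,0,0.1,0],[0.02,0,0.1,0],[0,0,0.1,0],[0,0,0.1,0],[0,0,0.1,0],[0,0,0,0],[0,0,0,0],[0,0,0,0]]}}

```text
clock: 12.8
eef_pos: [517.5, 89.3, 97.4]
tcp_rot: [3.141, 0.001, 1.722]
contact_force: [-0.4, -7.5, 7.1]
opening: 0.18
```

Call:
{"fn": "drive_tool", "kwargs": {"deltas": [[0,0,0.1,0],[0,0,0.1,0],[0,0,0.1,0],[0,0,0.1,0],[0,0,0.1,0],[0,0,0.1,0],[0,0,0,0],[0,0,0,0],[0,0,0,0],[0,0,0,0]]}}

```text
clock: 13.63
eef_pos: [517.6, 89.3, 92.0]
tcp_rot: [3.141, 0.001, 1.722]
contact_force: [-2.8, -8.3, 14.6]
opening: 0.179
```

Call:
{"fn": "drive_tool", "kwargs": {"deltas": [[-0.04,-0.05,0,0],[0,0,0,0],[0,0,0,0],[0,0,0,0],[0,0,0,0.03],[0,0,0,0.04],[0,0,0,0.05],[0,0,0,0.06],[0,0,0,0],[0,0,0,0]]}}

```text
clock: 14.47
eef_pos: [516.9, 88.9, 91.8]
tcp_rot: [3.141, 0.0, 1.541]
contact_force: [-2.3, -8.0, 12.6]
opening: 0.182
```

```bash
python3 -c "
from rig import r
s=r.sense();print(s['wrist_torque'],s['contact_force'],s['tcp_rot'])"
```

```text
[-1.25404021  0.66952378 -0.02745231] [-2.26894604 -7.98696565 12.56912504] [3.14110221e+00 4.63990425e-04 1.54133691e+00]
```

It turns freely, with almost no torque. I'll continue.

Call:
{"fn": "drive_tool", "kwargs": {"deltas": [[0,0,0,0.08],[0,0,0,0.09],[0,0,0,0.09],[0,0,0,0.09],[0,0,0,0.09],[0,0,0,0.09],[0,0,0,0.09],[0,0,0,0.08],[0,0,0,0],[0,0,0,0]]}}

```text
clock: 15.3
eef_pos: [516.8, 89.0, 91.7]
tcp_rot: [3.141, 0.0, 0.841]
contact_force: [-3.3, -7.4, 13.1]
opening: 0.178
```

Call:
{"fn": "drive_tool", "kwargs": {"deltas": [[0,0,0,0.08],[0,0,0,0.09],[0,0,0,0.09],[0,0,0,0.09],[0,0,0,0.09],[0,0,0,0.09],[0,0,0,0.08],[0,0,0,0.05],[0,0,0,0],[0,0,0,0]]}}

```text
clock: 16.13
eef_pos: [517.1, 89.0, 91.8]
tcp_rot: [3.141, -0.001, 0.181]
contact_force: [-2.8, -6.9, 12.9]
opening: 0.176
```

Call:
{"fn": "drive_tool", "kwargs": {"deltas": [[0,0,0,0.028],[0,0,0,0],[0,0,0,0],[0,0,-0.05,0],[0,0,-0.05,0],[0,0,-0.05,0],[0,0,-0.05,0],[0,0,0,0],[0,0,0,0],[0,0,0,0]]}}

```text
clock: 16.97
eef_pos: [517.0, 89.0, 93.6]
tcp_rot: [3.141, -0.001, 0.154]
contact_force: [-1.4, -6.6, 8.5]
opening: 0.177
```

```bash
python3 -c "
from rig import r
s=r.sense();print(s['wrist_torque'],s['contact_force'],s['tcp_rot'])"
```

```text
[-1.23182664  0.35436353  0.01940873] [-1.43188157 -6.63337273  8.54314608] [ 3.14109548e+00 -7.04653635e-04  1.53746379e-01]
```

Call:
{"fn": "drive_tool", "kwargs": {"deltas": [[0,-0.03,-0.05,0],[0,-0.03,-0.03,0],[0,0,0,0],[0,0,0,0],[0,0,0,0],[0,0,0,0]]}}

```text
clock: 17.47
eef_pos: [517.0, 89.2, 94.0]
tcp_rot: [3.14, -0.001, 0.154]
contact_force: [0.2, -9.1, 3.8]
opening: 0.175
```

Call:
{"fn": "drive_tool", "kwargs": {"deltas": [[0,0,0,0],[0,0,0,0],[0,0,0,0],[0,0,0,0],[0,0,0,0],[0,0,0,0],[0,0,0,0],[0,0,0,0]], "jaw": 0.55, "force": 20}}

```text
clock: 18.13
eef_pos: [516.6, 89.9, 93.5]
tcp_rot: [-3.142, 0.0, 0.154]
contact_force: [-0.2, -0.0, 1.6]
opening: 0.451
```

```bash
python3 w.py w4
```

```text
[516.6  89.9  93.5] [-3.1415  0.      0.1535] 18.1333 cam [587.1 100.2 220.6]
[[ 0.152 -0.988 -0.001]
 [-0.949 -0.146  0.281]
 [-0.277 -0.042 -0.96 ]]
```

View pics/w4.png

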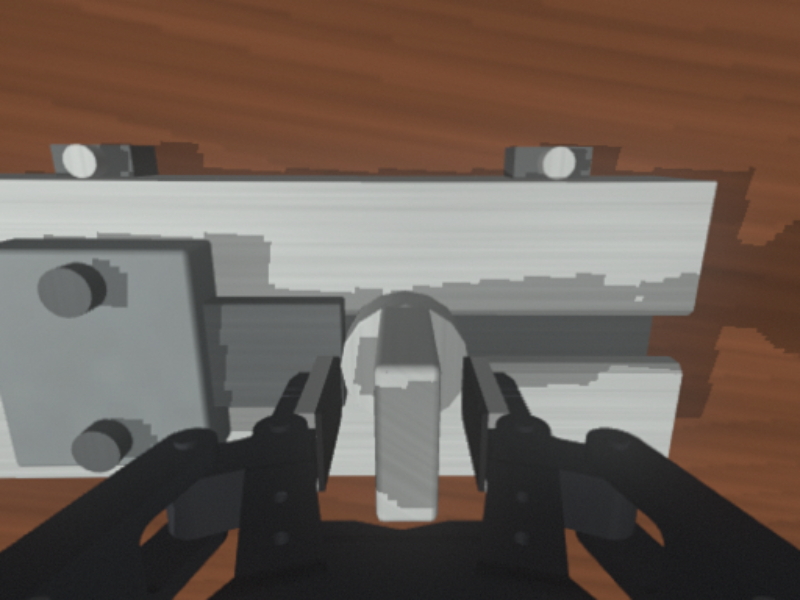

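The bar now lies across the slot, the collar touches the blank's end near (345,330), and both pads are clear of the bar. I'll lift away and measure the stop again.

Call:
{"fn": "drive_tool", "kwargs": {"deltas": [[0,0,-0.5,0],[0,0,-1,0],[0,0,-1.5,0],[0,0,-1.5,0],[0,0,-1.5,0],[0,0,-1.5,0],[0,0,-1.5,0],[0,0,-1,0],[-3,0,-1,0],[-3,0,-1,0],[-1,0,0,0],[0,0,0,0]]}}

```text
clock: 19.18
eef_pos: [445.4, 78.8, 214.2]
tcp_rot: [-3.142, -0.0, 0.154]
contact_force: [0.5, -0.5, -0.6]
opening: 0.451
```

```bash
python3 w.py w5
python3 - <<'E'
from h import *
import pickle
s,im,d,p=pickle.load(open('w5.pkl','rb'))
P=np.zeros(d.shape+(3,))
for v in range(384):
    for u in range(100,420):
        if d[v,u]>0: P[v,u]=pt(p,u,v,d[v,u])
Zt=44+71
m=(abs(P[:,:,2]-Zt)<7); m[300:]=0
print('top z med',np.median(P[m][:,2]),'std',P[m][:,2].std(),m.sum())
tm=(abs(P[:,:,2]-44)<4); print('table z med',np.median(P[tm][:,2]))
q=P[m]; A=np.c_[q[:,:2]-q[:,:2].mean(0),np.ones(len(q))]; print('slopes',np.linalg.lstsq(A,q[:,2],rcond=None)[0].round(3))
cs,_=cv2.findContours(m.astype(np.uint8),cv2.RETR_EXTERNAL,cv2.CHAIN_APPROX_NONE); c=max(cs,key=cv2.contourArea)[:,0]
rr=cv2.minAreaRect(np.array([plane(p,x,v,Zt)[:2] for x,v in c],np.float32)); print(rr)
y=1.7215;u=np.array([np.cos(y),np.sin(y)]);n=np.array([u[1],-u[0]]); cc=np.array(rr[0]); print('n off slot',cc@n-524.7,'u',cc@u,'blank contact at ~7.7-8')
E
```

```text
[445.4  78.8 214.2] [-3.1416e+00 -1.0000e-04  1.5350e-01] 19.1833 cam [516.   89.2 341.3]
[[ 0.152 -0.988 -0.001]
 [-0.949 -0.146  0.281]
 [-0.277 -0.042 -0.96 ]]
top z med 116.36256075919806 std 0.7981241590762669 1530
table z med 45.50377998083985
slopes [-1.00000e-03 -5.00000e-03  1.16323e+02]
((517.3160400390625, 88.29405212402344), (43.7540397644043, 15.732766151428223), 8.214788436889648)
n off slot 0.008540716189941122 u 9.626641245160592 blank contact at ~7.7-8
```

View pics/w5.png

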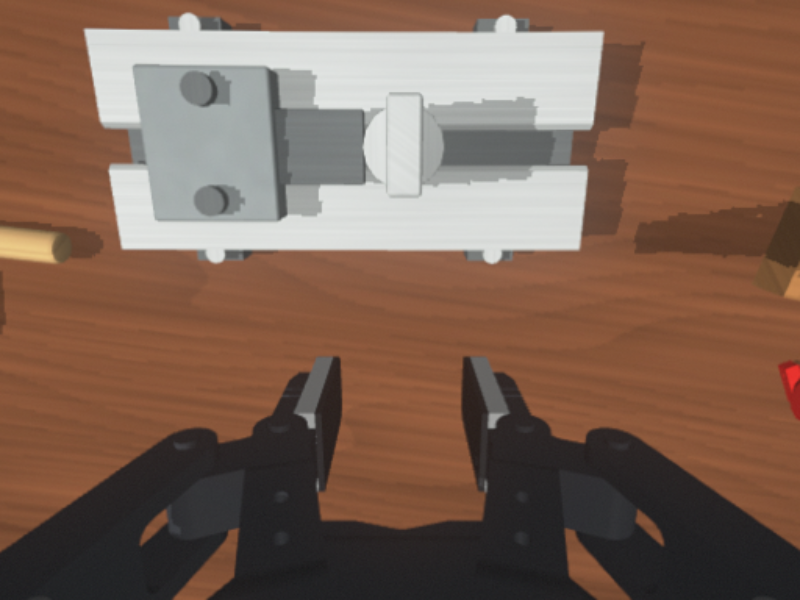

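The stop is upright (top slopes 0.5% or less), at the locked height (70.9 mm top above the table, so centre 26.4), on the slot's middle and across it. One more check: how far the blank is still pushed in.

Run:
```python
from h import *
import pickle
y=1.7215;u=np.array([np.cos(y),np.sin(y)])
for f in('w5',):
    s,im,d,p=pickle.load(open(f+'.pkl','rb')); g=cv2.cvtColor(im,cv2.COLOR_RGB2GRAY).astype(int)
    for v in(75,80,108,113): print(v,g[v,168:188].tolist(),g[v,222:244].tolist())
    for x in(231,232,233,234): print(x,plane(p,x,80,59)[:2]@u,plane(p,x,113,59)[:2]@u)
    for x in(174,175,176,177,178): print(x,plane(p,x,80,66)[:2]@u,plane(p,x,113,66)[:2]@u)
s,im,d,p=pickle.load(open('w3.pkl','rb')); g=cv2.cvtColor(im,cv2.COLOR_RGB2GRAY).astype(int)
for c in(250,265): print(c,g[25:45,c].tolist(),g[108:120,c].tolist())
for v in(32,33,34,35,36,37): print(v,plane(p,258,v,66)[:2]@u)
for v in(113,114,115): print(v,plane(p,258,v,59)[:2]@u)
```

```text
75 [167, 167, 167, 162, 146, 118, 90, 81, 87, 94, 95, 94, 95, 94, 104, 121, 125, 124, 125, 124] [128, 128, 128, 127, 128, 128, 128, 129, 129, 120, 88, 140, 169, 171, 170, 168, 169, 215, 225, 227, 228, 226]
80 [167, 166, 167, 166, 156, 128, 98, 80, 85, 95, 94, 93, 93, 94, 102, 122, 122, 123, 123, 123] [125, 125, 126, 126, 125, 125, 125, 125, 125, 122, 88, 120, 138, 151, 211, 223, 226, 225, 223, 226, 227, 226]
108 [169, 171, 171, 170, 168, 168, 161, 130, 102, 80, 85, 95, 95, 94, 94, 101, 124, 126, 125, 124] [126, 126, 127, 126, 127, 127, 127, 126, 126, 125, 106, 91, 141, 146, 172, 211, 222, 224, 222, 222, 223, 224]
113 [168, 168, 167, 168, 167, 168, 166, 142, 111, 84, 82, 94, 94, 93, 93, 94, 93, 97, 112, 122] [124, 123, 123, 122, 123, 122, 123, 122, 125, 124, 106, 87, 157, 165, 163, 164, 162, 160, 194, 218, 222, 224]
231 32.77245415307423 33.38739649705313
232 31.91786808065559 32.506825254715686
233 31.063253779133298 31.626223851758162
234 30.208612513707937 30.745593640225827
174 79.64281065104925 81.68109397159049
175 78.81300031990259 80.82618808572772
176 77.9830934797091 79.97117909859304
177 77.15309130804219 79.11606826749582
178 76.32299498396398 78.26085685136472
250 [153, 153, 152, 153, 153, 153, 149, 136, 113, 94, 77, 73, 78, 84, 86, 85, 83, 84, 84, 86] [111, 112, 111, 111, 113, 111, 99, 84, 88, 88, 88, 88]
265 [149, 149, 151, 151, 152, 152, 146, 133, 112, 92, 75, 72, 79, 87, 87, 86, 85, 86, 94, 106] [111, 110, 111, 112, 111, 112, 99, 86, 89, 91, 90, 89]
32 81.00702766682615
33 80.43125909523438
34 79.85442503132602
35 79.27652337016355
36 78.6975520034511
37 78.11750881952851
113 30.37937309277456
114 29.688946721095828
115 28.99723323294303
```

```bash
python3 -c "
from rig import r,job
s=r.sense();print(s['clock'],s['contact_force'],abs(s['qvel']).max());print(job.sign_off())"
```

```text
19.2333 [ 0.74628116 -0.04540998  0.30373751] 0.0391751792223417
the job is handed in; nothing more can be done
None
```

The stop is locked in the T-slot and still pressing on the blank, and I handed the job in at 19.2 s; the sign-off gave no verdict.

I took the flat-bar stop from the rack, lowered its head into the slot and slid it onto the blank until it pushed back with about 6 to 7 N. I then pressed it down about 8 mm, turned it a quarter clockwise, let the spring lift it against the lips, released it and backed the arm off.

**Last checks from the wrist camera, after release:**

| Check | Measured | Wanted |
|---|---|---|
| Centre height above the table | 26.4 mm | 23.5 to 29 mm |
| Distance from the slot's middle line | 0.0 mm (camera good to about 2 mm) | within 2.5 mm |
| Bar angle from square across the slot | 0.4° | within 15° |
| Tilt of the bar's top | 0.5% (0.005 rad) or less | within 0.1 rad |
| Blank still pushed in | about 3 mm, so roughly 6 N | 2 to 12 N |

- **Forces:** The wrist reading along the blank rose briefly to about 9 N just before release. Part of that is probably friction on the lips, and it stayed under the 15 N limit. I estimated the final force on the blank from how far it moved; I did not read it directly.
- **Disagreement:** The stop's position along the slot, taken alone, suggested about 5 N rather than 6 N. Both are inside the 2 to 12 N range.
- **Other items:** I touched nothing else, as far as I know. I did not take a closing picture of the other stop or the loose items.

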